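# Bed a brass lamp stem in a vee and clamp it

## Robot

A 6-joint arm with a two-finger parallel gripper is mounted at the origin on the work surface. World frame = base frame: x ahead of the robot, y to its left, z up, the work surface at z = 0. Lengths are in m, angles in rad, forces in N, time in s.
With the tool pointing down it reaches from about 0.2 to 0.875 m from the base axis. Payload 3.4 kg.
Tool frame: the origin (TCP) lies midway between the tips of the shut fingers; the grasp point (between the pads) lies 19 mm behind it; z points along the fingers, y is the direction in which the jaws open and shut (so a half turn about z gives the same grasp; the last joint's range is limited). The gripper opens to 94 mm and grips with 3 to 60 N. Pads are 16 mm wide; open, the fingers measure 119 mm over their backs; the gripper's body (75 mm by 177 mm) begins 78 mm behind the grasp point.
Start: joints at [1.076, 0.276, 1.505, -0, 1.361, -0.121], TCP at [0.21, 0.535, 0.205] pointing down, gripper open.
Joint ranges: [-2.89, 2.89], [-0.75, 2.08], [0.22, 2.7], [-1.18, 4.32], [0.11, 2.71], [-2.7, 2.7]. Speed limits (rad/s): [2.57, 2.57, 3.14, 3.14, 3.14, 3.14].

## Interface

Orientations are given as a 3x3 rotation matrix whose columns are the frame's x, y, z axes.
In Python, from station import robot, grab_frame, finish_job, cut_out, pinpoint gives the robot as it stands.
- The arm moves only by the tool apply_moves, never from a script. Its argument "commands" is a list of rows, each a list of 4 numbers: the shift along the tool's x, y, z in units of 75 cm (1.0 is 75 cm), then the turn about the tool's z in units of 120 degrees (1.0 is 120 degrees). In form: [[x, y, z, twist], ...]. A call has 1 to 5 rows; each row shifts and turns the commanded pose from where the row before left it, along the tool's axes as they then stand; what a row does not reach is not made up. A row lasts 1/12 s, in which the tool goes at most 41.7 mm and 7.16 degrees, less where a joint would pass 70% of its speed; a pose out of reach is approached as far as the arm can. A call with a number of a shift or a turn outside -1 to 1 is refused whole. A call with a gripper value outside its range is refused whole. "gripper" is the opening in per cent of the stroke, from 0 (shut) to 100 (fully open), set as the call begins (left out, the last holds). The fingers move at their own pace and stop on an object; "newtons" is the grip in N (left out, the last holds). Time passes only in rows, so rows that do not move let the fingers close. It gives the time, the measured TCP pose, the force and the opening at its end, in the units of the state.
- robot.get_state(): the state, without advancing time (a new reading comes with each control period).
- grab_frame(name): name is "side" or "top"; returns a dict with "image" (420x560x3 uint8, blue, green, red), "fx", "fy", "cx", "cy" (pixels), "rvec" (rotation vector, rad) and "tvec" (3), from world to camera coordinates, as OpenCV has them. Camera axes: x right, y down, z forward; pixel columns grow to the right and rows downward; lengths in m; the calibration is good to about 2 mm. A picture is of the moment at which its call begins. There is no depth.
- finish_job(): hands the job in, once; it reports no verdict.
Trained networks look in a picture, given as the dict that the camera call returned (one of the last four; its "shot" number tells which), for a name from the list of things; names that differ only in an ending like _2 or _b are one class to them, and where a whole thing is asked for, a point or a joint stands for the part that bears it (a point fixed in the world has none). Each returns a list of dicts, best first, with "p" (0 to 1); they miss things now and then, are a little off and sometimes report something else, mostly with a low value. They report only what shows in the picture. A call takes as long as a camera call. They do not tell look-alikes from the thing itself.
- cut_out(picture, thing): "mask" (420x560 bool, what is visible of it) and "box" ([centre column, centre row, width, height] as shares, 0 to 1, of the picture: columns of its width, rows of its height, round what is visible of it).
- pinpoint(picture, thing): "xy" ([column, row] as shares, 0 to 1, of the picture: columns of its width, rows of its height: a listed point, or the origin of a listed thing).
The state is a dict: "time_s": time; "joints": joint angles; "dq": joint speeds; "joint_torque": joint torques, N m; "tcp_pos": TCP position; "ee_rot": TCP orientation; "contact_force": force on the tool from outside, world axes, zero at the start; "moment": the same for the moment, N m; "finger_gap": opening from 0.0 (shut) to 1.0 (fully open).
Only numpy, scipy, OpenCV 4.12 (cv2) and the standard library are available. Lean on these libraries where they do the work, as an engineer would, in place of code of your own. Each camera call takes 0.05 s, during which the arm holds its last target. There are 200 camera calls.

## Task

Roll the brass tube off the wooden deck into the vee of the fixture, without lifting it, and let go so that it centres itself. Slide it gently along the vee until it presses against the black rubber stop, then swing the red hold-down arm over, lower it onto the tube without slamming, press it down firmly to bed the tube, and leave it resting there. Leave the other lamp parts alone, and dent nothing.

Things in the scene. Friction and masses are not known exactly. Their poses are not given: they have to be found in the camera images.
- fixture: Blue base plate 215 x 235 mm, 10 mm thick, fixed to the bench, carrying deck, vee, stop and hold-down arm; its place and yaw vary. Origin on the bench surface under the vee's centreline. Fixture frame: x along the vee (the stop is at the -x end), +y from the vee towards the wooden deck, z up. All places below are in this frame, in mm.
- deck_edge (a point): Middle of the edge where the flat wooden deck meets the vee: fixture x -15, y 18, z 48. Axes as the fixture's. The deck lies at z 48 from y 18 to 135 and x -75 to 45, with nothing standing on it but the tube.
- tube: Thin-walled polished brass tube with black ends, 32 mm diameter, 160 mm long, about 0.25 kg, loose on the deck 50 to 90 mm from the vee's centreline, up to 0.12 rad out of parallel with it. Origin at its centre, x along its length. It rolls freely and may coast. More than 13 N endways against the stop dents it.
- tube_center (a point): The centre of the brass tube (half-way along, on its axis); on the deck it is 64 mm above the bench.
- vee_seat (a point): Where the tube's centre lies when bedded in the vee at the stop's middle setting (true place up to 8 mm either way along x): fixture x -5, y 0, z 52.6. Axes as the fixture's. Aluminium vee, 90 degrees, x -75 to 45, apex at y 0, z 30; near flank rises to the deck edge, far flank to y -30, z 60. A seated tube reaches 22 to 38 mm past the vee's +x end, so its free end can be pushed.
- stop: End stop at the vee's -x end: grey bracket (x -127 to -113, y -20 to 20, up to z 72; origin at x -120, z 8) with a screw carrying a black rubber disc, 24 mm across, facing +x at z 52.6. The screw is set anew each time: the disc's face is anywhere from x -93 to -77, not measured, to be found by touch. Yields 1 mm per 12 N. Seating takes 4 to 10 N on it for a moment.
- clamp: Red gravity hold-down arm, 0.38 kg, 20 mm wide, 14 mm high. Origin at its hinge (x 0, y -70, z 85). Level, it reaches y 50; a pad under it, 70 mm from the hinge, meets the bedded tube; a 34 mm weight sits above. Its weight bears 3 to 4 N on the tube; bedding takes 8 to 20 N at the pad (4 to 8 N more on the handle); over 25 N, or dropping it, dents the tube.
- clamp_angle (a joint): Angle of the hold-down arm (rad): 0 level on the bedded tube, 1.57 upright, 1.95 leaning back on its stop, where it stays open (start). From upright towards the tube it falls by its own weight. Let fall from 0.2 rad or more it slams.
- clamp_hinge (a point): Hinge axis of the hold-down arm (along the fixture's x), at the arm's middle: fixture x 0, y -70, z 85, on the side of the vee away from the deck. Axes as the fixture's. Two grey cheeks hold it: y -82 to -58, x -22 to 22, up to z 98.
- clamp_handle (a point): Grip point on the arm's handle, a round steel bar, 10 mm diameter, sticking out of the arm's side towards the fixture's +x, parallel to the hinge and 115 mm from it. It is free from 10 to 60 mm beside the arm's centreline; this point is 36 mm out. Pinched across from above, it turns in the fingers as the arm swings.
- shade: Bystander: glass lamp shade, a bowl 104 mm across, 85 mm high. Origin under its centre.
- lamp_cup: Bystander: brass lamp cup with sleeve, 60 mm across, 100 mm high. Origin under its centre.
- finial: Bystander: black turned spacer, 40 mm across, 54 mm high. Origin under its centre.
Mind the look-alikes: they are no part of the job. Leave any turquoise look-alike of the tube alone.

How it is judged:
By the outcome, as a careful person would: the job done as asked, in the order asked, and still so for the second after the job is handed in, with the robot touching nothing.
It also fails if it takes over 72 s, if anything falls off the work surface, if the arm or the gripper's body presses on something with over 40 N, if the wrist force passes 120 N, or if a joint passes its speed limit or range.

## Working session

There is one attempt and no reset: what is moved stays moved. The work goes in short steps, Python scripts to look and compute and a tool call to move; the robot and the scene stay as the last step left them, time stands still between calls to the robot, and variables do not carry over. Pictures are saved under pics/ and viewed, about 8 in all and at most 12, crops included, and the job is handed in when it is done.

Besides the shell and the picture viewer there is one more tool, called after "Emit:" by a JSON object that holds its "name" and its "arguments". apply_moves: Moves the arm, as the interface text tells. Shifts and turns lie within -1 to 1; 1 stands for 75 cm of shift or 120 degrees of turn. Its arguments: {"type":"object","properties":{"commands":{"type":"array","items":{"type":"array","items":{"type":"number"}}},"gripper":{"type":"number"},"newtons":{"type":"number"}},"required":["commands"]}

```bash
ls; mkdir -p pics
cat > h.py <<'E'
import numpy as np, cv2
from station import robot, grab_frame, finish_job, cut_out, pinpoint
def P(f):
    R=cv2.Rodrigues(np.array(f["rvec"],float))[0]; t=np.array(f["tvec"],float).ravel()
    return R,t
def ray(f,xy):
    R,t=P(f); u=np.array([(xy[0]*560-f["cx"])/f["fx"],(xy[1]*420-f["cy"])/f["fy"],1.]); 
    d=R.T@u; return -R.T@t,d/np.linalg.norm(d)
def tri(fs,xys):
    A=np.zeros((3,3));b=np.zeros(3);L=[]
    for f,xy in zip(fs,xys):
        o,d=ray(f,xy);M=np.eye(3)-np.outer(d,d);A+=M;b+=M@o;L.append((o,M))
    p=np.linalg.solve(A,b); return p,max(np.linalg.norm(M@(p-o)) for o,M in L)
def atz(f,xy,z):
    o,d=ray(f,xy); return o+d*(z-o[2])/d[2]
def proj(f,p):
    return cv2.projectPoints(np.array(p,float).reshape(-1,3),np.array(f["rvec"],float),np.array(f["tvec"],float),np.array([[f["fx"],0,f["cx"]],[0,f["fy"],f["cy"]],[0,0,1.]]),None)[0].reshape(-1,2)
E
cat > a.py <<'E'
from h import *
s=grab_frame("side");t=grab_frame("top")
cv2.imwrite("pics/s0.png",s["image"]);cv2.imwrite("pics/t0.png",t["image"])
np.set_printoptions(precision=4,suppress=True)
for n in ["fixture","deck_edge","tube","tube_center","vee_seat","stop","clamp","clamp_hinge","clamp_handle","shade","lamp_cup","finial"]:
    a=pinpoint(s,n)[:2];b=pinpoint(t,n)[:2]
    print(n,[(round(x["p"],2),np.round(np.array(x["xy"])*[560,420],1)) for x in a],[(round(x["p"],2),np.round(np.array(x["xy"])*[560,420],1)) for x in b])
    for x in a:
        for y in b: print("   ",*tri([s,t],[x["xy"],y["xy"]]))
for f in (s,t): print(ray(f,[.5,.5]),f["fx"],f["cx"],f["cy"])
print(robot.get_state())
E
python3 a.py
```

```text
pics
fixture [(0.72, array([250.4, 219.2]))] [(0.56, array([311.3, 199. ]))]
    [ 0.5782 -0.1062 -0.0064] 0.002371907421589763
deck_edge [(0.95, array([259.4, 207.3]))] [(0.63, array([305.7, 199.9]))]
    [ 0.5687 -0.0832  0.0435] 0.0019903223898592973
tube [(0.83, array([371. , 247.8])), (0.75, array([254.3, 208.5]))] [(0.97, array([290.2, 183.2])), (0.81, array([165.5, 187.7]))]
    [0.5313 0.0907 0.042 ] 0.15740598354321375
    [0.5737 0.2792 0.1261] 0.02869227679850413
    [ 0.6116 -0.0442  0.08  ] 0.0029047622255597115
    [0.6603 0.1705 0.232 ] 0.09869837820908146
tube_center [(0.95, array([256.7, 212.6])), (0.95, array([339.7, 290.1]))] [(0.96, array([399. , 152.5])), (0.69, array([170.3, 187.4]))]
    [ 0.6177 -0.2173  0.0429] 0.1298826956557872
    [0.6579 0.1671 0.2161] 0.09329635735426592
    [ 0.6019 -0.0625 -0.006 ] 0.284524845288543
    [0.6083 0.2709 0.0107] 0.004475867419111995
vee_seat [(0.96, array([255.6, 201.9]))] [(0.86, array([312.7, 198.7]))]
    [ 0.5702 -0.0995  0.0542] 0.003201379315022284
stop [(0.56, array([288.8, 200.9]))] [(0.52, array([302.9, 243.9]))]
[... 971 characters left out ...]
.98341390947536 202.92015736026585
(array([0.492 , 0.0113, 1.0789]), array([ 0.0499, -0.0279, -0.9984])) 399.32019177889975 280.43768539312794 208.4609415747814
{'time_s': 1.3, 'joints': array([ 1.076 ,  0.2759,  1.5049, -0.    ,  1.3607, -0.121 ]), 'dq': array([ 0.0006, -0.0004,  0.0013,  0.0012, -0.0009,  0.0004]), 'joint_torque': array([ -0.0026, -40.4468, -23.7489,   0.0696,   0.0251,  -0.    ]), 'tcp_pos': array([0.21  , 0.5353, 0.2055]), 'ee_rot': array([[-0.931 ,  0.3651,  0.    ],
       [ 0.3651,  0.931 ,  0.0001],
       [-0.    ,  0.0001, -1.    ]]), 'contact_force': array([ 0.1544,  0.0906, -0.4992]), 'moment': array([ 0.0335, -0.0586, -0.0236]), 'finger_gap': 0.9987857111443744}
```

```bash
python3 -c "
import cv2
for n in ('s0','t0'):
    i=cv2.imread(f'pics/{n}.png'); 
    cv2.imwrite(f'pics/{n}b.png',cv2.resize(i,None,fx=1.42,fy=1.42,interpolation=cv2.INTER_CUBIC))
"
```

```text
(no output)
```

View pics/s0b.png

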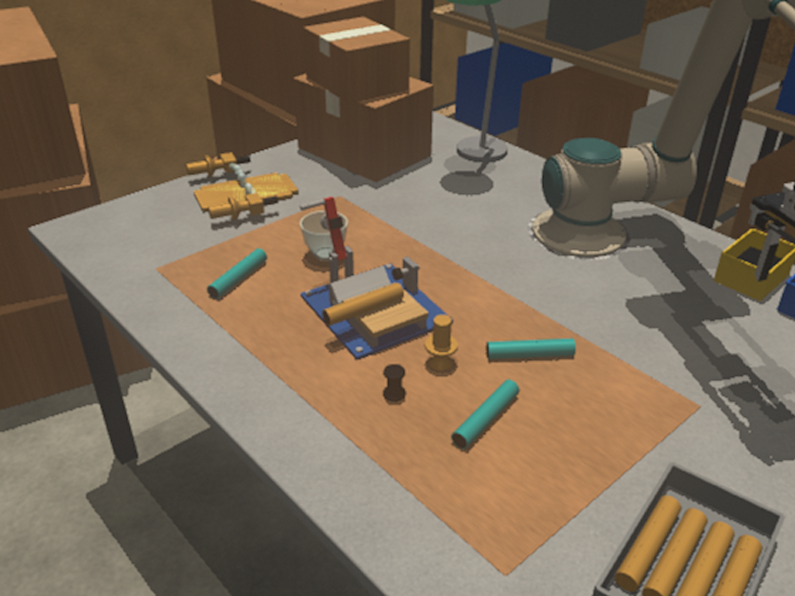

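View pics/t0b.png

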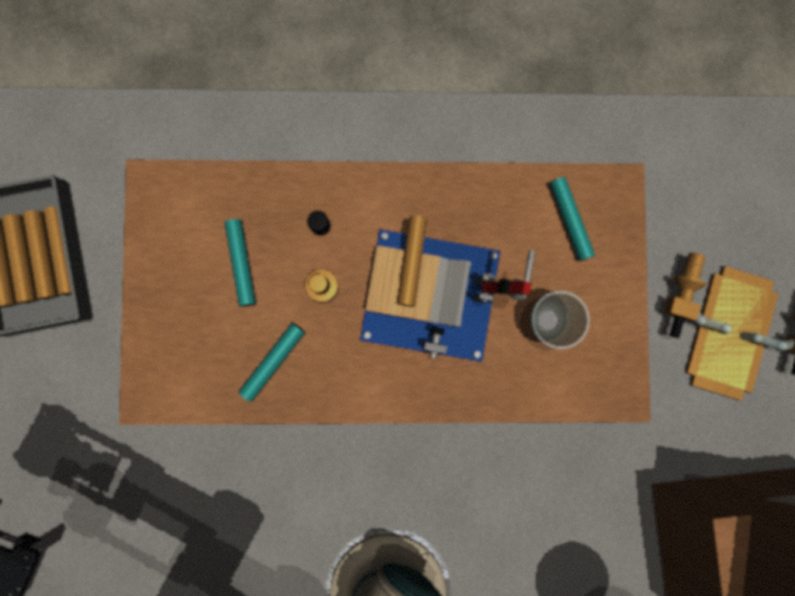

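The top view shows the tube at about (412,260) in the enlarged image, on the deck and overhanging towards +x. The red arm leans back at (510,288). The shade sits close behind it at (560,320), and the turquoise tubes lie clear of the fixture. Next I fit the fixture pose and the tube axis.

```bash
cat > b.py <<'E'
from h import *
from scipy.optimize import least_squares
np.set_printoptions(precision=4,suppress=True)
s=grab_frame("side");t=grab_frame("top")
K={"fixture":(0,0,0),"deck_edge":(-15,18,48),"vee_seat":(-5,0,52.6),"stop":(-120,0,8),"clamp_hinge":(0,-70,85)}
K={k:np.array(v)/1000 for k,v in K.items()}
obs=[]
for n in K:
    for f in (s,t):
        for x in pinpoint(f,n)[:1]: obs.append((f,n,np.array(x["xy"])*[560,420]))
def T(q,p): c,si=np.cos(q[2]),np.sin(q[2]); return np.array([[c,-si,0],[si,c,0],[0,0,1]])@p+[q[0],q[1],0]
def res(q): return np.concatenate([proj(f,T(q,K[n]))[0]-xy for f,n,xy in obs])
r=least_squares(res,[.57,-.1,-.1],loss="soft_l1"); print("fix",r.x)
for (f,n,_),e in zip(obs,res(r.x).reshape(-1,2)): print(n,"side" if f is s else "top",e)
# plate
hsv=cv2.cvtColor(t["image"],cv2.COLOR_BGR2HSV); m=cv2.inRange(hsv,(105,120,40),(130,255,255)); m[:, :230]=0;m[:,380:]=0;m[:140]=0;m[280:]=0
pts=np.argwhere(m)[:,::-1]; w=np.array([atz(t,(p+0.0)/[560,420],.010)[:2] for p in pts],np.float32)
print("plate",cv2.minAreaRect(w),cv2.boxPoints(cv2.minAreaRect(w)))
# tube
for x in cut_out(t,"tube")[:4]:
    pts=np.argwhere(x["mask"])[:,::-1]
    w=np.array([atz(t,p/[560,420],.066)[:2] for p in pts],np.float32)
    print(x["p"],cv2.minAreaRect(w)); bp=cv2.boxPoints(cv2.minAreaRect(w)); print(bp)
# clamp/handle
for n in ("clamp_handle","clamp_hinge"):
  for f in (s,t): print(n,[(x["p"],np.array(x["xy"])*[560,420]) for x in pinpoint(f,n)[:2]])
q=r.x
print("handle exp top",proj(t,T(q,np.array([.036,-.07+.115*np.cos(1.95),.085+.115*np.sin(1.95)]))))
im=cv2.resize(t["image"][140:280,220:430],None,fx=3.8,fy=3.8,interpolation=cv2.INTER_CUBIC)
def poly(ps,c):
    ps=[(proj(t,T(q,np.array(p)/1000))[0]-[220,140])*3.8 for p in ps]; cv2.polylines(im,[np.int32(ps)],True,c,1)
poly([(-75,18,48),(45,18,48),(45,135,48),(-75,135,48)],(0,255,0));poly([(-75,-30,60),(45,-30,60)],(255,255,0));poly([(-127,-20,72),(-113,-20,72),(-113,20,72),(-127,20,72)],(0,0,255))
cv2.imwrite("pics/t1.png",im)
E
python3 b.py
```

```text
fix [ 0.5754 -0.1052 -0.1571]
fixture side [-0.7616 -1.7351]
fixture top [-1.9097  2.096 ]
deck_edge side [ 5.1554 -5.3277]
deck_edge top [-2.7142  0.2719]
vee_seat side [-3.186  -2.1404]
vee_seat top [-1.3057 -0.6705]
stop side [0.4931 0.4386]
stop top [ 0.0015 -1.5329]
clamp_hinge side [-0.4405 -1.7503]
clamp_hinge top [ 3.6543 -0.4961]
plate ((0.5522575378417969, -0.07976870238780975), (0.2299797534942627, 0.2094430923461914), 80.14776611328125) [[ 0.4294 -0.1751]
 [ 0.6358 -0.211 ]
 [ 0.6751  0.0156]
 [ 0.4688  0.0514]]
0.95 ((0.6100348234176636, -0.04282078519463539), (0.03224753960967064, 0.16071069240570068), 80.56744384765625)
[[ 0.5281 -0.0456]
 [ 0.6867 -0.0719]
 [ 0.6919 -0.0401]
 [ 0.5334 -0.0137]]
0.82 ((0.4301213324069977, 0.20700642466545105), (0.03188484162092209, 0.15787003934383392), 52.38453674316406)
[[0.3579 0.2426]
 [0.4829 0.1462]
 [0.5024 0.1715]
 [0.3773 0.2678]]
0.81 ((0.6063489317893982, 0.26480746269226074), (0.16018499433994293, 0.03581114113330841), 12.061232566833496)
[[0.5243 0.2656]
 [0.5318 0.2306]
 [0.6884 0.264 ]
 [0.6809 0.2991]]
clamp_handle [(0.89, array([216.608, 144.48 ]))]
clamp_handle [(0.64, array([370.384, 185.22 ]))]
clamp_hinge [(0.98, array([239.4  , 182.406]))]
clamp_hinge [(0.83, array([339.304, 201.516]))]
handle exp top [[372.7635 184.8094]]
```

View pics/t1.png

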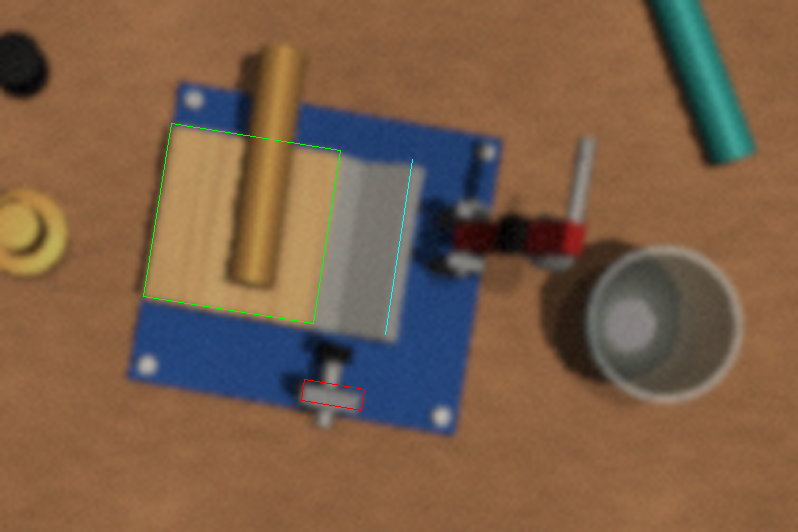

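The overlay matches the deck and stop well, giving a fixture yaw of about -0.165. The tube lies at fixture x 24, y 67, nearly parallel to the vee.

Plan: with the jaws along the vee and open, use both fingers as a two-point pusher behind the tube.

```bash
cat > plan.py <<'E'
from h import *
import sys, json
O=np.array([.5754,-.1052,0]);Y=-0.165
FX=np.array([np.cos(Y),np.sin(Y),0]);FY=np.array([-FX[1],FX[0],0]);FZ=np.array([0,0,1.])
def fix(p): d=np.array(p)-O; return np.array([d@FX,d@FY,d@FZ])*1000
def wor(f): f=np.array(f)/1000; return O+f[0]*FX+f[1]*FY+f[2]*FZ
def rows(p0,yaw0,p1,yaw1,n):
    # yaw = world angle of tool y ; tool x = yaw - 90deg ... z down
    out=[];d=(p1-p0)/n;dy=(yaw1-yaw0)/n
    for i in range(n):
        a=yaw0+i*dy; ty=np.array([np.cos(a),np.sin(a),0]); tx=np.cross(ty,[0,0,-1.])
        out.append([round(v,4) for v in (d@tx/.75,d@ty/.75,-d[2]/.75,-np.degrees(dy)/120)])
    return out
def st():
    s=robot.get_state();R=s["ee_rot"];return s,np.array(s["tcp_pos"]),np.arctan2(R[1,1],R[0,1])
if __name__=="__main__":
    s,p,a=st(); print(s["time_s"],fix(p).round(1),round(a-Y,4))
    tgt=[float(v) for v in sys.argv[1:4]]; ya=Y+float(sys.argv[4]); n=int(sys.argv[5])
    r=rows(p,a,wor(tgt),ya,n)
    for i in range(0,n,5): print(json.dumps(r[i:i+5]))
E
python3 plan.py 24 110 180 0 20
```

```text
2.15 [-465.7  571.8  205.5] 1.362
[[-0.0383, -0.0234, 0.0017, 0.0325], [-0.0398, -0.0207, 0.0017, 0.0325], [-0.0411, -0.0179, 0.0017, 0.0325], [-0.0423, -0.0151, 0.0017, 0.0325], [-0.0432, -0.0122, 0.0017, 0.0325]]
[[-0.0439, -0.0092, 0.0017, 0.0325], [-0.0444, -0.0062, 0.0017, 0.0325], [-0.0448, -0.0032, 0.0017, 0.0325], [-0.0449, -0.0001, 0.0017, 0.0325], [-0.0448, 0.0029, 0.0017, 0.0325]]
[[-0.0445, 0.006, 0.0017, 0.0325], [-0.044, 0.009, 0.0017, 0.0325], [-0.0432, 0.012, 0.0017, 0.0325], [-0.0423, 0.0149, 0.0017, 0.0325], [-0.0412, 0.0177, 0.0017, 0.0325]]
[[-0.0399, 0.0205, 0.0017, 0.0325], [-0.0384, 0.0232, 0.0017, 0.0325], [-0.0368, 0.0257, 0.0017, 0.0325], [-0.0349, 0.0282, 0.0017, 0.0325], [-0.0329, 0.0305, 0.0017, 0.0325]]
```

Emit:
{"name": "apply_moves", "arguments": {"commands": [[-0.038, -0.023, 0.0017, 0.0325], [-0.04, -0.021, 0.0017, 0.0325], [-0.041, -0.018, 0.0017, 0.0325], [-0.042, -0.015, 0.0017, 0.0325], [-0.043, -0.012, 0.0017, 0.0325]], "gripper": 100}}

```text
time_s: 2.57
tcp_pos: [0.312, 0.4006, 0.1991]
ee_rot: [[-0.754, 0.657, 0.0], [0.657, 0.754, 0.0], [-0.0, 0.0, -1.0]]
contact_force: [0.4, 0.1, -0.4]
finger_gap: 1.0
```

Emit:
{"name": "apply_moves", "arguments": {"commands": [[-0.044, -0.009, 0.0017, 0.0325], [-0.0445, -0.006, 0.0017, 0.0325], [-0.045, -0.003, 0.0017, 0.0325], [-0.045, 0, 0.0017, 0.0325], [-0.045, 0.003, 0.0017, 0.0325]]}}

```text
time_s: 2.98
tcp_pos: [0.4148, 0.2664, 0.1929]
ee_rot: [[-0.491, 0.871, 0.001], [0.871, 0.491, 0.0], [0.0, 0.001, -1.0]]
contact_force: [0.7, 0.5, 0.4]
finger_gap: 1.002
```

Emit:
{"name": "apply_moves", "arguments": {"commands": [[-0.0445, 0.006, 0.0017, 0.0325], [-0.044, 0.009, 0.0017, 0.0325], [-0.043, 0.012, 0.0017, 0.0325], [-0.042, 0.015, 0.0017, 0.0325], [-0.041, 0.018, 0.0017, 0.0325]]}}

```text
time_s: 3.4
tcp_pos: [0.5168, 0.133, 0.1865]
ee_rot: [[-0.172, 0.985, 0.0], [0.985, 0.171, 0.0], [0.0, 0.0, -1.0]]
contact_force: [-0.8, 0.1, 0.5]
finger_gap: 1.0
```

Emit:
{"name": "apply_moves", "arguments": {"commands": [[-0.04, 0.0205, 0.0017, 0.0325], [-0.038, 0.023, 0.0017, 0.0325], [-0.037, 0.026, 0.0017, 0.0325], [-0.035, 0.028, 0.0017, 0.0325], [-0.033, 0.0305, 0.0017, 0.0325]]}}

```text
time_s: 3.82
tcp_pos: [0.6187, -0.001, 0.1799]
ee_rot: [[0.167, 0.986, 0.0], [0.986, -0.167, 0.0], [0.0, 0.0, -1.0]]
contact_force: [0.1, 0.3, 0.1]
finger_gap: 0.998
```

```bash
python3 plan.py 24 110 58 0 10
python3 - <<'E'
from h import *
s=robot.get_state();print(s["contact_force"],s["finger_gap"],s["dq"])
E
```

```text
3.8167 [ 25.6 109.9 179.9] -0.0029
[[0.0, -0.0002, 0.0163, -0.0001], [0.0, -0.0002, 0.0163, -0.0001], [0.0, -0.0002, 0.0163, -0.0001], [0.0, -0.0002, 0.0163, -0.0001], [0.0, -0.0002, 0.0163, -0.0001]]
[[0.0, -0.0002, 0.0163, -0.0001], [0.0, -0.0002, 0.0163, -0.0001], [0.0, -0.0002, 0.0163, -0.0001], [0.0, -0.0002, 0.0163, -0.0001], [0.0, -0.0002, 0.0163, -0.0001]]
[0.14993471 0.28917675 0.10616139] 0.9977719301773108 [-0.49027122  0.36483964 -0.52423822  0.00470257  0.15315551  0.32421885]
```

Emit:
{"name": "apply_moves", "arguments": {"commands": [[0, 0, 0.04, 0], [0, 0, 0.04, 0], [0, 0, 0.04, 0], [0, 0, 0.03, 0], [0, 0, 0.0126, 0]]}}

```text
time_s: 4.23
tcp_pos: [0.6154, 0.0006, 0.0544]
ee_rot: [[0.164, 0.986, -0.006], [0.986, -0.164, 0.001], [-0.0, -0.006, -1.0]]
contact_force: [-0.0, -0.3, 0.5]
finger_gap: 0.998
```

Run:
```python
from plan import *
s,p,a=st();print(s["time_s"],fix(p),a-Y,s["contact_force"])
f=grab_frame("side");i=f["image"][120:270,180:380];a=cv2.resize(i,None,fx=3,fy=3,interpolation=cv2.INTER_CUBIC)
cv2.imwrite("pics/s2.png",a)
```

```text
4.2333 [ 22.08123394 110.888835    54.40812949] 0.0002736404391684988 [-0.01641617 -0.28782943  0.47561592]
```

View pics/s2.png

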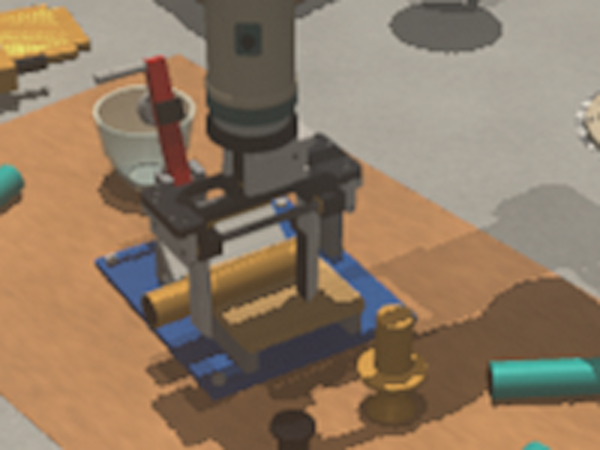

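The side view shows both fingers on the deck side of the tube (tube at about (225,285) in the crop). Pushing gently.

Emit:
{"name": "apply_moves", "arguments": {"commands": [[-0.004, 0, 0, 0], [-0.004, 0, 0, 0], [-0.004, 0, 0, 0], [-0.003, 0, 0, 0], [-0.002, 0, 0, 0]]}}

```text
time_s: 4.7
tcp_pos: [0.6166, -0.0126, 0.0594]
ee_rot: [[0.164, 0.986, 0.003], [0.986, -0.164, -0.0], [0.0, 0.003, -1.0]]
contact_force: [0.5, 0.6, 0.1]
finger_gap: 0.998
```

Emit:
{"name": "apply_moves", "arguments": {"commands": [[-0.002, 0, 0, 0], [-0.002, 0, 0, 0], [-0.002, 0, 0, 0], [-0.002, 0, 0, 0], [-0.002, 0, 0, 0]]}}

```text
time_s: 5.12
tcp_pos: [0.6146, -0.0195, 0.0581]
ee_rot: [[0.164, 0.987, 0.0], [0.987, -0.164, 0.0], [0.0, 0.0, -1.0]]
contact_force: [0.5, 0.2, 0.7]
finger_gap: 1.001
```

Emit:
{"name": "apply_moves", "arguments": {"commands": [[-0.002, 0, 0, 0], [-0.002, 0, 0, 0], [-0.002, 0, 0, 0], [-0.002, 0, 0, 0], [-0.002, 0, 0, 0]]}}

```text
time_s: 5.53
tcp_pos: [0.6133, -0.027, 0.058]
ee_rot: [[0.164, 0.987, 0.0], [0.987, -0.164, 0.0], [0.0, -0.0, -1.0]]
contact_force: [0.6, 0.1, 1.0]
finger_gap: 1.002
```

Emit:
{"name": "apply_moves", "arguments": {"commands": [[-0.003, 0, 0, 0], [-0.003, 0, 0, 0], [-0.003, 0, 0, 0], [-0.003, 0, 0, 0], [-0.003, 0, 0, 0]]}}

```text
time_s: 5.95
tcp_pos: [0.6114, -0.0382, 0.058]
ee_rot: [[0.164, 0.987, 0.0], [0.987, -0.164, 0.0], [0.0, 0.0, -1.0]]
contact_force: [0.7, 0.7, 0.5]
finger_gap: 1.002
```

```bash
cat > c.py <<'E'
from plan import *
s,p,a=st();print(s["time_s"],fix(p),a-Y,s["contact_force"])
t=grab_frame("top")
for x in cut_out(t,"tube")[:4]:
    pts=np.argwhere(x["mask"])[:,::-1]
    w=np.array([fix(atz(t,q/[560,420],.064))[:2] for q in pts],np.float32)
    r=cv2.minAreaRect(w)
    if abs(r[0][1])<100: print(x["p"],r)
E
python3 c.py
```

```text
5.95 [24.54236283 71.98696218 58.01677199] 0.0006178263343226686 [0.7406709  0.72626265 0.48660755]
```

Emit:
{"name": "apply_moves", "arguments": {"commands": [[-0.003, 0, 0, 0], [-0.003, 0, 0, 0], [-0.003, 0, 0, 0], [-0.003, 0, 0, 0], [-0.003, 0, 0, 0]]}}

```text
time_s: 6.47
tcp_pos: [0.6096, -0.0493, 0.058]
ee_rot: [[0.164, 0.987, 0.0], [0.987, -0.164, 0.0], [0.0, 0.0, -1.0]]
contact_force: [-0.1, 0.5, -0.8]
finger_gap: 1.0
```

Emit:
{"name": "apply_moves", "arguments": {"commands": [[-0.003, 0, 0, 0], [-0.003, 0, 0, 0], [-0.003, 0, 0, 0], [-0.002, 0, 0, 0], [-0.002, 0, 0, 0]]}}

```text
time_s: 6.88
tcp_pos: [0.608, -0.0589, 0.058]
ee_rot: [[0.164, 0.987, 0.0], [0.987, -0.164, 0.0], [0.0, 0.0, -1.0]]
contact_force: [0.1, 0.5, 0.6]
finger_gap: 1.002
```

Run:
```python
from plan import *
s,p,a=st();print(s["time_s"],fix(p),a-Y,s["contact_force"])
f=grab_frame("side");i=f["image"][120:270,180:380];a=cv2.resize(i,None,fx=3,fy=3,interpolation=cv2.INTER_CUBIC)
cv2.imwrite("pics/s3.png",a)
```

```text
6.8833 [24.55632291 51.03059459 58.00757696] 0.0005005212053916519 [0.08778791 0.51658269 0.6228326 ]
```

View pics/s3.png

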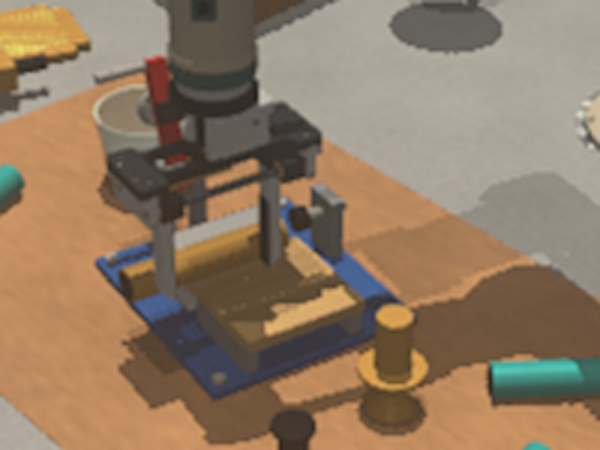

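The tube (about (200,260)) is at the vee edge and may already be in. I'll go a further 12 mm to make sure, then back off and raise to look.

Emit:
{"name": "apply_moves", "arguments": {"commands": [[-0.003, 0, 0, 0], [-0.003, 0, 0, 0], [-0.003, 0, 0, 0], [-0.003, 0, 0, 0], [-0.003, 0, 0, 0]]}}

```text
time_s: 7.35
tcp_pos: [0.6061, -0.0702, 0.058]
ee_rot: [[0.164, 0.987, -0.0], [0.987, -0.164, -0.0], [-0.0, -0.0, -1.0]]
contact_force: [-0.4, -0.4, 0.3]
finger_gap: 1.001
```

Emit:
{"name": "apply_moves", "arguments": {"commands": [[-0.001, 0, 0, 0], [0.01, 0, 0, 0], [0.03, 0, -0.02, 0], [0.03, 0, -0.04, 0], [0.05, 0.01, -0.04, 0]], "gripper": 0, "newtons": 20}}

```text
time_s: 7.77
tcp_pos: [0.6246, 0.012, 0.1291]
ee_rot: [[0.166, 0.986, -0.003], [0.986, -0.166, -0.0], [-0.001, -0.003, -1.0]]
contact_force: [1.2, -0.3, 0.7]
finger_gap: 0.682
```

Emit:
{"name": "apply_moves", "arguments": {"commands": [[0.05, 0.02, -0.02, 0], [0.05, 0.04, 0, 0], [0.02, 0.05, 0, 0], [0, 0.04, 0, 0]]}}

```text
time_s: 8.1
tcp_pos: [0.7487, 0.0824, 0.1441]
ee_rot: [[0.159, 0.987, 0.003], [0.987, -0.159, 0.002], [0.003, 0.002, -1.0]]
contact_force: [-0.7, -0.8, 0.1]
finger_gap: 0.402
```

```bash
python3 c.py; python3 plan.py 115 0 130 0 5
python3 - <<'E'
from plan import *
t=grab_frame("top");i=t["image"][140:280,220:430];cv2.imwrite("pics/t4.png",cv2.resize(i,None,fx=3.8,fy=3.8,interpolation=cv2.INTER_CUBIC))
E
```

```text
8.1 [140.11399004 213.56225204 144.12779461] 0.0054762998613129 [-0.66435422 -0.78247066  0.14801349]
0.9 ((24.797622680664062, 1.3746862411499023), (31.372838973999023, 162.10060119628906), 89.60980987548828)
8.2 [142.7 209.4 141.6] 0.0017
[[-0.0558, -0.0075, 0.0031, 0.0002], [-0.0558, -0.0075, 0.0031, 0.0002], [-0.0558, -0.0075, 0.0031, 0.0002], [-0.0558, -0.0074, 0.0031, 0.0002], [-0.0558, -0.0074, 0.0031, 0.0002]]
```

View pics/t4.png

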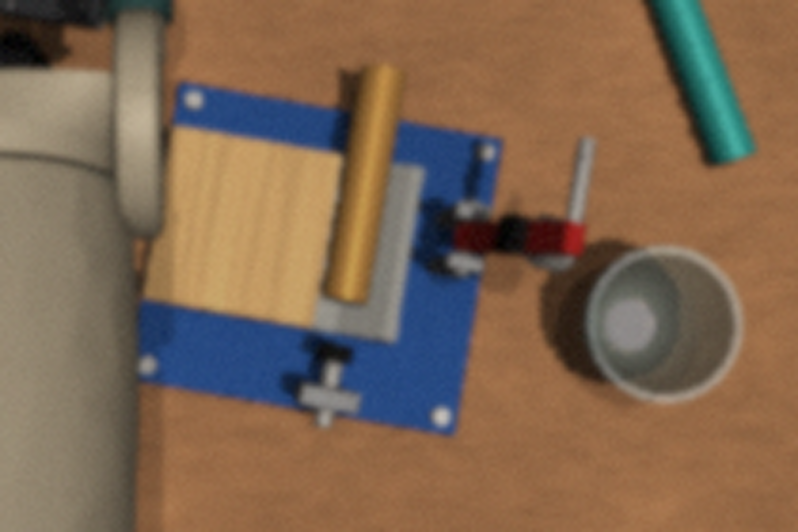

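The tube is centred in the vee with its middle at x≈25 and y≈1. Next I move beyond its +x end with the fingers shut.

```bash
python3 plan.py 137 1 130 0 6
```

```text
8.25 [140.  208.7 141.6] 0.0012
[[-0.0462, -0.0007, 0.0026, 0.0001], [-0.0462, -0.0007, 0.0026, 0.0001], [-0.0462, -0.0007, 0.0026, 0.0001], [-0.0462, -0.0007, 0.0026, 0.0001], [-0.0462, -0.0007, 0.0026, 0.0001]]
[[-0.0462, -0.0007, 0.0026, 0.0001]]
```

Emit:
{"name": "apply_moves", "arguments": {"commands": [[-0.046, -0.001, 0.003, 0], [-0.046, -0.001, 0.003, 0], [-0.046, -0.001, 0.003, 0], [-0.046, 0, 0.003, 0], [-0.046, 0, 0.003, 0]]}}

```text
time_s: 8.67
tcp_pos: [0.714, -0.0936, 0.1322]
ee_rot: [[0.163, 0.987, -0.001], [0.987, -0.163, 0.001], [0.0, -0.001, -1.0]]
contact_force: [0.7, -0.5, 0.9]
finger_gap: 0.004
```

Emit:
{"name": "apply_moves", "arguments": {"commands": [[-0.046, 0, 0.002, 0], [0, 0, 0.03, 0], [0, 0, 0.04, 0], [0, 0, 0.035, 0], [0, 0, 0.013, 0]]}}

```text
time_s: 9.08
tcp_pos: [0.7061, -0.1262, 0.0382]
ee_rot: [[0.165, 0.986, -0.008], [0.986, -0.165, 0.003], [0.001, -0.008, -1.0]]
contact_force: [-0.5, -0.2, -0.6]
finger_gap: 0.005
```

```bash
python3 plan.py 125 1 41 0 3; python3 -c "
from h import *
s=robot.get_state();print(s['contact_force'],s['finger_gap'])"
```

```text
9.0833 [132.4   0.8  38.2] -0.0005
[[0.0001, -0.0033, -0.0012, -0.0001], [0.0001, -0.0033, -0.0012, -0.0001], [0.0001, -0.0033, -0.0012, -0.0001]]
[-0.50016707 -0.16486944 -0.61781983] 0.00512371846574071
```

Run:
```python
from plan import *
t=grab_frame("top");np.set_printoptions(precision=1,suppress=True)
for q in [(333,341),(336,346),(331,362)]:
    xy=(np.array(q)/3.8+[220,140])/[560,420]; print(fix(atz(t,xy,.0526)),fix(atz(t,xy,.064)))
g=cv2.cvtColor(t["image"],cv2.COLOR_BGR2GRAY)
for fx in range(-104,-70,2): 
    print(fx,[int(cv2.getRectSubPix(g,(1,1),tuple(map(float,proj(t,wor((fx,y,60)))[0])))[0,0]) for y in (-4,0,4)])
s=robot.get_state();print(fix(s["tcp_pos"]))
```

```text
[-84.5   2.9  52.6] [-84.6   4.   64. ]
[-87.5   0.3  52.6] [-87.6   1.5  64. ]
[-98.7   2.   52.6] [-98.7   3.1  64. ]
-104 [104, 101, 97]
-102 [101, 101, 97]
-100 [101, 98, 97]
-98 [101, 100, 95]
-96 [101, 99, 96]
-94 [102, 99, 97]
-92 [102, 99, 96]
-90 [100, 98, 95]
-88 [101, 99, 97]
-86 [102, 100, 96]
-84 [99, 100, 96]
-82 [99, 99, 95]
-80 [100, 99, 96]
-78 [101, 100, 96]
-76 [102, 101, 95]
-74 [101, 100, 96]
-72 [102, 100, 98]
[132.4   1.1  37.6]
```

Emit:
{"name": "apply_moves", "arguments": {"commands": [[0, -0.005, 0, 0], [0, -0.005, 0, 0], [0, -0.004, 0, 0], [0, -0.002, 0, 0], [0, -0.002, 0, 0]]}}

```text
time_s: 9.55
tcp_pos: [0.6977, -0.1246, 0.0436]
ee_rot: [[0.163, 0.987, 0.002], [0.987, -0.163, -0.001], [-0.0, 0.003, -1.0]]
contact_force: [-0.6, -0.2, -0.1]
finger_gap: 0.006
```

Emit:
{"name": "apply_moves", "arguments": {"commands": [[0, -0.002, 0, 0], [0, -0.002, 0, 0], [0, -0.002, 0, 0], [0, -0.002, 0, 0], [0, -0.002, 0, 0]]}}

```text
time_s: 9.97
tcp_pos: [0.69, -0.1235, 0.042]
ee_rot: [[0.164, 0.987, 0.001], [0.987, -0.164, -0.0], [0.0, 0.001, -1.0]]
contact_force: [3.5, -0.5, -0.4]
finger_gap: 0.005
```

```bash
cat > d.py <<'E'
from plan import *
s,p,a=st();F=s["contact_force"];print(s["time_s"],fix(p).round(1),"F fix",F@FX,F@FY,F[2],s["moment"])
E
python3 d.py; python3 c.py
```

```text
9.9667 [116.1   0.7  42. ] F fix 3.540633333673055 0.0498241372212731 -0.3639615957588564 [-0.14671013 -0.39051296 -0.06532247]
9.9667 [116.08854209   0.74445006  42.00897274] 0.0005599696636574003 [ 3.50072944 -0.53240983 -0.3639616 ]
```

Emit:
{"name": "apply_moves", "arguments": {"commands": [[0, -0.0015, 0, 0], [0, -0.0015, 0, 0], [0, -0.0015, 0, 0]]}}

```text
time_s: 10.32
tcp_pos: [0.687, -0.123, 0.0421]
ee_rot: [[0.164, 0.987, 0.001], [0.987, -0.164, -0.0], [0.0, 0.001, -1.0]]
contact_force: [1.8, 0.2, -0.5]
finger_gap: 0.008
```

```bash
python3 d.py
```

```text
10.3167 [113.    0.7  42.1] F fix 1.783817926405851 0.5009599904462929 -0.4653021674154866 [-0.09261352 -0.32799247 -0.0068686 ]
```

Emit:
{"name": "apply_moves", "arguments": {"commands": [[0, -0.002, 0, 0], [0, -0.002, 0, 0], [0, -0.002, 0, 0], [0, -0.002, 0, 0], [0, -0.002, 0, 0]]}}

```text
time_s: 10.73
tcp_pos: [0.679, -0.1216, 0.0421]
ee_rot: [[0.164, 0.987, 0.0], [0.987, -0.164, 0.0], [0.0, 0.0, -1.0]]
contact_force: [3.1, 0.1, -1.2]
finger_gap: 0.003
```

Emit:
{"name": "apply_moves", "arguments": {"commands": [[0, -0.002, 0, 0], [0, -0.002, 0, 0], [0, -0.0015, 0, 0], [0, -0.001, 0, 0], [0, -0.0005, 0, 0]]}}

```text
time_s: 11.15
tcp_pos: [0.6738, -0.1208, 0.0421]
ee_rot: [[0.164, 0.987, 0.0], [0.987, -0.164, 0.0], [0.0, 0.0, -1.0]]
contact_force: [3.3, -0.0, -0.9]
finger_gap: 0.004
```

```bash
python3 d.py
python3 - <<'E'
from plan import *
f=grab_frame("side");x0=int(proj(f,wor((-40,0,55)))[0][0]);y0=int(proj(f,wor((-40,0,55)))[0][1]);print(x0,y0)
cv2.imwrite("pics/s5.png",cv2.resize(f["image"][y0-50:y0+50,x0-70:x0+70],None,fx=5.5,fy=5.5,interpolation=cv2.INTER_CUBIC))
for x in (-93,-85,-77): print(x,(proj(f,wor((x,0,64.6)))[0]-[x0-70,y0-50])*5.5,(proj(f,wor((x,0,40.6)))[0]-[x0-70,y0-50])*5.5)
E
```

```text
11.15 [99.7  0.8 42.1] F fix 3.2406534115029557 0.513354746893161 -0.88201177804766 [-0.05483933 -0.37180727 -0.08947047]
264 197
-93 [473.40986134 229.45767859] [473.16234019 267.87322977]
-85 [460.26328054 233.95491446] [460.13096205 272.41886015]
-77 [447.05579487 238.47298492] [447.03974558 276.98536345]
```

View pics/s5.png

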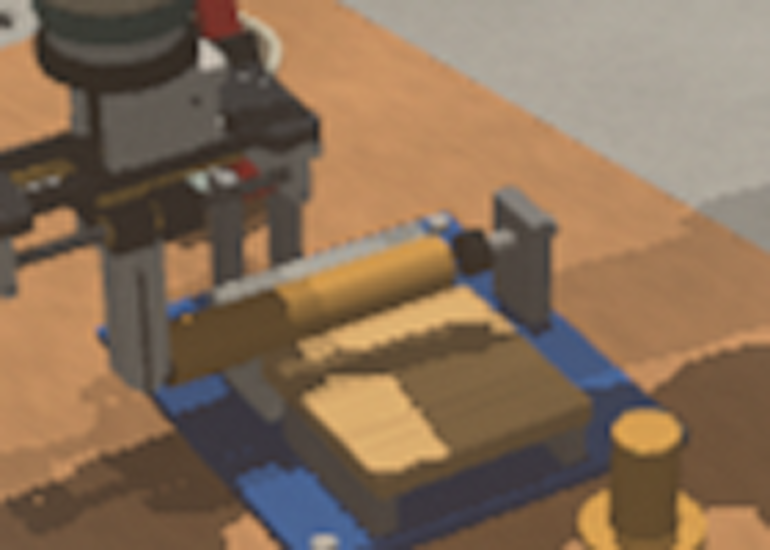

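The tube's -x end (about (455,262)) is a few mm short of the rubber disc at (470,250). Sliding friction is about 2–3 N. I creep in from here.

Emit:
{"name": "apply_moves", "arguments": {"commands": [[0, -0.001, 0, 0], [0, -0.001, 0, 0], [0, -0.001, 0, 0], [0, -0.001, 0, 0], [0, -0.001, 0, 0]]}}

```text
time_s: 11.62
tcp_pos: [0.6702, -0.1201, 0.042]
ee_rot: [[0.164, 0.987, 0.0], [0.987, -0.164, 0.0], [0.0, 0.0, -1.0]]
contact_force: [3.2, -0.1, 0.2]
finger_gap: 0.003
```

```bash
python3 d.py
```

```text
11.6167 [96.   0.8 42. ] F fix 3.193292810928675 0.4298990211518209 0.1566995552284422 [ 0.02158753 -0.41189293 -0.0330245 ]
```

Emit:
{"name": "apply_moves", "arguments": {"commands": [[0, -0.0005, 0, 0], [0, -0.0005, 0, 0], [0, -0.0005, 0, 0], [0, -0.0005, 0, 0], [0, -0.0005, 0, 0]]}}

```text
time_s: 12.03
tcp_pos: [0.6684, -0.1199, 0.042]
ee_rot: [[0.164, 0.987, 0.0], [0.987, -0.164, 0.0], [0.0, 0.0, -1.0]]
contact_force: [2.0, 0.4, 0.6]
finger_gap: 0.006
```

Emit:
{"name": "apply_moves", "arguments": {"commands": [[0, -0.0004, 0, 0], [0, -0.0004, 0, 0], [0, -0.0004, 0, 0]]}}

```text
time_s: 12.28
tcp_pos: [0.6675, -0.1197, 0.0421]
ee_rot: [[0.164, 0.987, 0.0], [0.987, -0.164, 0.0], [0.0, 0.0, -1.0]]
contact_force: [2.7, 0.6, 0.3]
finger_gap: 0.005
```

Emit:
{"name": "apply_moves", "arguments": {"commands": [[0, -0.0004, 0, 0], [0, -0.0004, 0, 0], [0, -0.0004, 0, 0], [0, -0.0004, 0, 0]]}}

```text
time_s: 12.62
tcp_pos: [0.6663, -0.1195, 0.042]
ee_rot: [[0.164, 0.987, 0.0], [0.987, -0.164, 0.0], [0.0, 0.0, -1.0]]
contact_force: [3.1, 0.3, 1.3]
finger_gap: 0.001
```

Emit:
{"name": "apply_moves", "arguments": {"commands": [[0, -0.0004, 0, 0], [0, -0.0004, 0, 0], [0, -0.0004, 0, 0]]}}

```text
time_s: 12.87
tcp_pos: [0.6654, -0.1194, 0.042]
ee_rot: [[0.164, 0.987, 0.0], [0.987, -0.164, 0.0], [0.0, 0.0, -1.0]]
contact_force: [2.7, 1.4, 0.9]
finger_gap: 0.005
```

Emit:
{"name": "apply_moves", "arguments": {"commands": [[0, -0.0004, 0, 0], [0, -0.0004, 0, 0], [0, -0.0004, 0, 0]]}}

```text
time_s: 13.12
tcp_pos: [0.6645, -0.1193, 0.042]
ee_rot: [[0.164, 0.987, 0.0], [0.987, -0.164, 0.0], [0.0, 0.0, -1.0]]
contact_force: [3.6, 1.0, 1.1]
finger_gap: 0.006
```

Emit:
{"name": "apply_moves", "arguments": {"commands": [[0, -0.0004, 0, 0], [0, -0.0004, 0, 0], [0, -0.0004, 0, 0]]}}

```text
time_s: 13.37
tcp_pos: [0.6636, -0.1191, 0.042]
ee_rot: [[0.164, 0.987, 0.0], [0.987, -0.164, 0.0], [0.0, 0.0, -1.0]]
contact_force: [4.0, 0.6, 1.5]
finger_gap: 0.005
```

Emit:
{"name": "apply_moves", "arguments": {"commands": [[0, -0.0004, 0, 0], [0, -0.0004, 0, 0]]}}

```text
time_s: 13.53
tcp_pos: [0.663, -0.119, 0.042]
ee_rot: [[0.164, 0.987, 0.0], [0.987, -0.164, 0.0], [0.0, 0.0, -1.0]]
contact_force: [4.3, 1.0, 1.1]
finger_gap: 0.006
```

Emit:
{"name": "apply_moves", "arguments": {"commands": [[0, -0.0004, 0, 0], [0, -0.0004, 0, 0]]}}

```text
time_s: 13.7
tcp_pos: [0.6624, -0.1189, 0.042]
ee_rot: [[0.164, 0.987, 0.0], [0.987, -0.164, 0.0], [0.0, 0.0, -1.0]]
contact_force: [4.1, 1.0, 2.2]
finger_gap: 0.008
```

Emit:
{"name": "apply_moves", "arguments": {"commands": [[0, -0.0004, 0, 0], [0, -0.0004, 0, 0], [0, -0.0004, 0, 0]]}}

```text
time_s: 13.95
tcp_pos: [0.6616, -0.1188, 0.042]
ee_rot: [[0.164, 0.987, 0.0], [0.987, -0.164, 0.0], [0.0, 0.0, -1.0]]
contact_force: [3.1, 0.7, 1.8]
finger_gap: 0.004
```

Emit:
{"name": "apply_moves", "arguments": {"commands": [[0, -0.0004, 0, 0], [0, -0.0004, 0, 0], [0, -0.0004, 0, 0]]}}

```text
time_s: 14.2
tcp_pos: [0.6606, -0.1186, 0.042]
ee_rot: [[0.164, 0.987, 0.0], [0.987, -0.164, 0.0], [0.0, 0.0, -1.0]]
contact_force: [4.3, 0.4, 1.7]
finger_gap: 0.004
```

Emit:
{"name": "apply_moves", "arguments": {"commands": [[0, -0.0004, 0, 0], [0, -0.0004, 0, 0], [0, -0.0004, 0, 0]]}}

```text
time_s: 14.45
tcp_pos: [0.6604, -0.1186, 0.0421]
ee_rot: [[0.164, 0.987, 0.001], [0.987, -0.164, -0.0], [0.0, 0.001, -1.0]]
contact_force: [6.4, 1.0, 1.7]
finger_gap: 0.009
```

Contact: the TCP has stalled and force is rising. A little more.

Emit:
{"name": "apply_moves", "arguments": {"commands": [[0, -0.0004, 0, 0], [0, -0.0002, 0, 0]]}}

```text
time_s: 14.62
tcp_pos: [0.6603, -0.1186, 0.0421]
ee_rot: [[0.164, 0.987, 0.002], [0.987, -0.164, -0.0], [0.0, 0.002, -1.0]]
contact_force: [6.2, 0.9, -0.1]
finger_gap: 0.003
```

Emit:
{"name": "apply_moves", "arguments": {"commands": [[0, -0.0005, 0, 0], [0, -0.0004, 0, 0]]}}

```text
time_s: 14.78
tcp_pos: [0.6601, -0.1186, 0.0422]
ee_rot: [[0.164, 0.986, 0.003], [0.986, -0.164, -0.001], [0.0, 0.003, -1.0]]
contact_force: [7.1, 1.3, 0.5]
finger_gap: 0.003
```

Emit:
{"name": "apply_moves", "arguments": {"commands": [[0, -0.0007, 0, 0], [0, -0.0006, 0, 0]]}}

```text
time_s: 14.95
tcp_pos: [0.66, -0.1187, 0.0423]
ee_rot: [[0.164, 0.986, 0.005], [0.986, -0.164, -0.001], [-0.0, 0.005, -1.0]]
contact_force: [7.7, 0.3, 0.6]
finger_gap: 0.001
```

Emit:
{"name": "apply_moves", "arguments": {"commands": [[0, -0.001, 0, 0], [0, -0.0005, 0, 0], [0, 0, 0, 0]]}}

```text
time_s: 15.2
tcp_pos: [0.6598, -0.1189, 0.0426]
ee_rot: [[0.164, 0.986, 0.007], [0.986, -0.164, -0.002], [-0.001, 0.007, -1.0]]
contact_force: [8.7, -0.2, -1.7]
finger_gap: 0.005
```

Emit:
{"name": "apply_moves", "arguments": {"commands": [[0, -0.001, 0, 0], [0, -0.0006, 0, 0], [0, 0, 0, 0]]}}

```text
time_s: 15.45
tcp_pos: [0.6597, -0.1191, 0.0429]
ee_rot: [[0.164, 0.986, 0.009], [0.986, -0.164, -0.002], [-0.001, 0.009, -1.0]]
contact_force: [10.2, -0.7, -1.0]
finger_gap: 0.003
```

Seated at the stop with about 10 N at the finger (roughly 6–8 N on the rubber). I back off slowly, rise, turn the jaws across the handle and measure it.

Emit:
{"name": "apply_moves", "arguments": {"commands": [[0, 0.001, 0, 0], [0, 0.001, 0, 0], [0, 0.002, 0, 0], [0, 0.002, 0, 0], [0, 0.005, 0, 0]]}}

```text
time_s: 15.87
tcp_pos: [0.6613, -0.1191, 0.0415]
ee_rot: [[0.163, 0.987, -0.005], [0.987, -0.163, 0.0], [-0.001, -0.005, -1.0]]
contact_force: [-1.0, 0.5, -0.8]
finger_gap: 0.007
```

Emit:
{"name": "apply_moves", "arguments": {"commands": [[0, 0.02, 0, 0], [0, 0.03, 0, 0], [0, 0.02, -0.03, 0], [0, 0, -0.05, -0.05], [0, 0, -0.05, -0.05]], "gripper": 50, "newtons": 20}}

```text
time_s: 16.28
tcp_pos: [0.7122, -0.1278, 0.1369]
ee_rot: [[-0.05, 0.999, -0.011], [0.999, 0.05, 0.001], [0.002, -0.01, -1.0]]
contact_force: [1.6, -1.7, -0.1]
finger_gap: 0.322
```

Emit:
{"name": "apply_moves", "arguments": {"commands": [[0, 0, -0.05, -0.055], [0, 0, -0.05, -0.055], [0, 0, -0.04, -0.055], [0, 0, -0.02, -0.055], [0, 0, 0, -0.055]]}}

```text
time_s: 16.7
tcp_pos: [0.7149, -0.1286, 0.2638]
ee_rot: [[-0.586, 0.81, 0.003], [0.81, 0.586, -0.002], [-0.003, 0.001, -1.0]]
contact_force: [0.0, 0.7, 0.3]
finger_gap: 0.5
```

```bash
cat > e.py <<'E'
from plan import *
np.set_printoptions(precision=1,suppress=True)
s=grab_frame("side");t=grab_frame("top")
for n in ("clamp_handle","clamp_hinge"):
    a=pinpoint(s,n)[:1];b=pinpoint(t,n)[:1]
    if a and b:
        p,e=tri([s,t],[a[0]["xy"],b[0]["xy"]]); print(n,a[0]["p"],b[0]["p"],p.round(4),fix(p),e*1000)
    else: print(n,len(a),len(b))
def seg(f,z,nm):
  for x in cut_out(f,nm)[:3]:
    pts=np.argwhere(x["mask"])[:,::-1]
    w=np.array([fix(atz(f,q/[560,420],z))[:2] for q in pts],np.float32); r=cv2.minAreaRect(w)
    if abs(r[0][1])<100: print(nm,x["p"],r)
seg(t,.0526,"tube")
E
python3 e.py; python3 d.py;python3 plan.py 36 -112 250 1.5708 12
python3 - <<'E'
from plan import *
t=grab_frame("top");i=t["image"][140:280,220:430];cv2.imwrite("pics/t6.png",cv2.resize(i,None,fx=3.8,fy=3.8,interpolation=cv2.INTER_CUBIC))
E
```

```text
clamp_handle 0.65 0.41 [ 0.6 -0.2  0.2] [  36.9 -114.9  197.2] 0.7426654159016913
clamp_hinge 1 0
17.05 [140.7   0.6 257.8] F fix 0.37453151038605226 0.9418048667190864 -0.0027399863078909764 [-0.03014151  0.06814618 -0.01513319]
17.05 [140.7   0.6 257.8] 0.7844
[[-0.0006, -0.0171, 0.0009, -0.0313], [0.0005, -0.0171, 0.0009, -0.0313], [0.0016, -0.017, 0.0009, -0.0313], [0.0027, -0.0169, 0.0009, -0.0313], [0.0038, -0.0167, 0.0009, -0.0313]]
[[0.0049, -0.0164, 0.0009, -0.0313], [0.006, -0.016, 0.0009, -0.0313], [0.007, -0.0156, 0.0009, -0.0313], [0.008, -0.0151, 0.0009, -0.0313], [0.009, -0.0145, 0.0009, -0.0313]]
[[0.0099, -0.0139, 0.0009, -0.0313], [0.0108, -0.0132, 0.0009, -0.0313]]
```

View pics/t6.png

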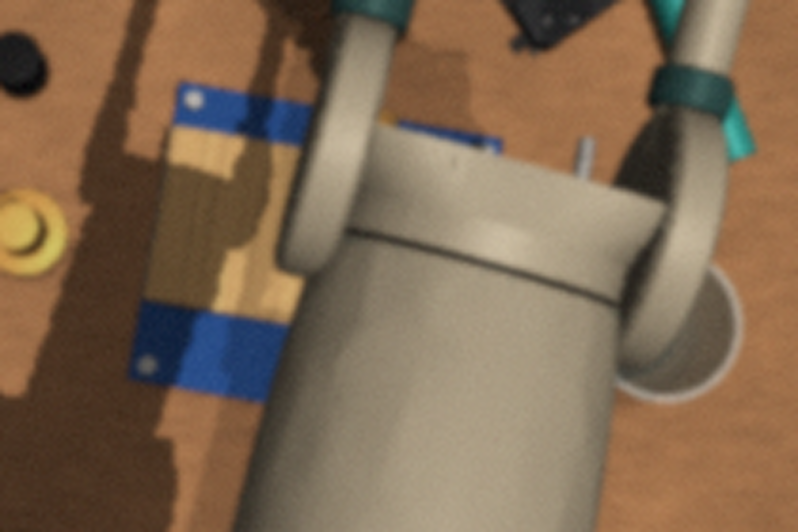

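The arm hides most of the view here, but the handle measured (37, -115, 197) and the model predicts (36, -113, 192). These agree within the open jaws' margin.

Emit:
{"name": "apply_moves", "arguments": {"commands": [[-0.0006, -0.017, 0.001, -0.0313], [0.0005, -0.017, 0.001, -0.0313], [0.0016, -0.017, 0.001, -0.0313], [0.0027, -0.017, 0.001, -0.0313], [0.004, -0.0167, 0.001, -0.0313]]}}

```text
time_s: 17.52
tcp_pos: [0.6636, -0.1671, 0.255]
ee_rot: [[-0.814, 0.581, -0.001], [0.581, 0.814, 0.0], [0.001, -0.001, -1.0]]
contact_force: [-0.6, 0.4, -0.1]
finger_gap: 0.501
```

Emit:
{"name": "apply_moves", "arguments": {"commands": [[0.005, -0.0164, 0.001, -0.0313], [0.006, -0.016, 0.001, -0.0313], [0.007, -0.0156, 0.001, -0.0313], [0.008, -0.015, 0.001, -0.0313], [0.009, -0.0145, 0.001, -0.0313]]}}

```text
time_s: 17.93
tcp_pos: [0.6127, -0.2061, 0.2514]
ee_rot: [[-0.958, 0.288, -0.001], [0.288, 0.958, 0.0], [0.001, 0.0, -1.0]]
contact_force: [0.4, -0.5, -0.6]
finger_gap: 0.496
```

Emit:
{"name": "apply_moves", "arguments": {"commands": [[0.01, -0.014, 0, -0.0313], [0.011, -0.013, 0, -0.0313], [0, 0, 0, 0]]}}

```text
time_s: 18.18
tcp_pos: [0.5912, -0.2226, 0.2517]
ee_rot: [[-0.986, 0.164, -0.002], [0.164, 0.986, -0.0], [0.002, -0.001, -1.0]]
contact_force: [-0.3, -0.2, 0.7]
finger_gap: 0.499
```

```bash
python3 plan.py 37 -113 174 1.5708 5
```

```text
18.1833 [  34.9 -113.2  251.7] 1.5711
[[-0.0006, 0.0, 0.0207, 0.0], [-0.0006, 0.0, 0.0207, 0.0], [-0.0006, 0.0, 0.0207, 0.0], [-0.0006, 0.0, 0.0207, 0.0], [-0.0006, 0.0, 0.0207, 0.0]]
```

Emit:
{"name": "apply_moves", "arguments": {"commands": [[0, 0, 0.03, 0], [0, 0, 0.03, 0], [-0.001, 0, 0.025, 0], [-0.001, 0, 0.012, 0], [0, 0, 0.006, 0]]}}

```text
time_s: 18.6
tcp_pos: [0.5943, -0.2208, 0.1727]
ee_rot: [[-0.987, 0.164, -0.003], [0.164, 0.987, 0.002], [0.003, 0.001, -1.0]]
contact_force: [0.5, 0.0, 0.3]
finger_gap: 0.502
```

```bash
python3 d.py
python3 - <<'E'
from plan import *
f=grab_frame("side");c=proj(f,wor((20,-110,190)))[0].astype(int);print(c)
cv2.imwrite("pics/s7.png",cv2.resize(f["image"][c[1]-40:c[1]+60,c[0]-65:c[0]+65],None,fx=5.5,fy=5.5,interpolation=cv2.INTER_CUBIC))
E
```

```text
18.6 [  37.7 -111.   172.7] F fix 0.46553734156942156 0.1238325005071122 0.33977456881348983 [ 0.03004734  0.00555282 -0.01518239]
[224 143]
```

View pics/s7.png

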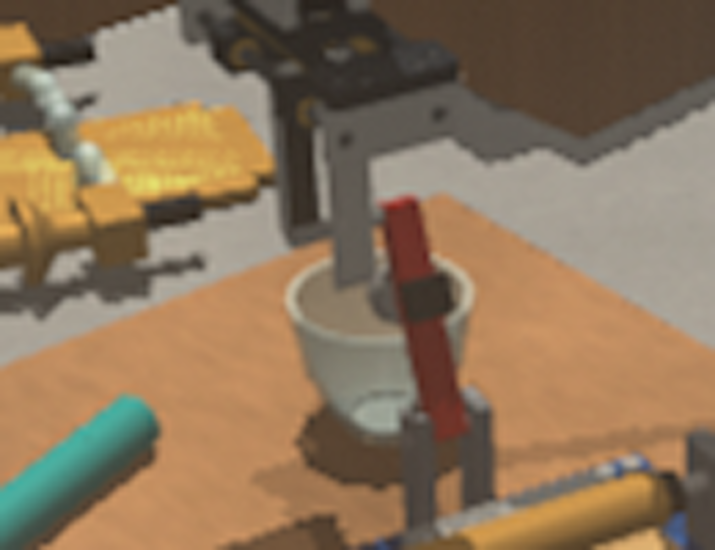

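The front finger stands in front of the handle, which should lie between the fingers. I close gently and check the gap (10 mm should read about 0.11).

Emit:
{"name": "apply_moves", "arguments": {"commands": [[0, 0, 0, 0], [0, 0, 0, 0], [0, 0, 0, 0], [0, 0, 0, 0], [0, 0, 0, 0]], "gripper": 0, "newtons": 8}}

```text
time_s: 19.07
tcp_pos: [0.5951, -0.2218, 0.1756]
ee_rot: [[-0.987, 0.163, 0.001], [0.163, 0.987, -0.001], [-0.001, -0.0, -1.0]]
contact_force: [0.3, 0.4, 0.4]
finger_gap: 0.181
```

Emit:
{"name": "apply_moves", "arguments": {"commands": [[0, 0, 0, 0], [0, 0, 0, 0]]}}

```text
time_s: 19.23
tcp_pos: [0.5948, -0.2221, 0.1752]
ee_rot: [[-0.987, 0.163, 0.001], [0.163, 0.987, -0.001], [-0.001, -0.001, -1.0]]
contact_force: [-0.1, -0.7, 0.1]
finger_gap: 0.104
```

```bash
python3 d.py
```

```text
19.2333 [  38.4 -112.1  175.2] F fix 0.06747692796575087 -0.7154149185366077 0.10327962250085476 [-0.12724389  0.08328146 -0.05039642]
```

Pinched (gap 0.104). Now I generate the arc rows.

Run:
```python
import numpy as np
th=np.concatenate([np.linspace(1.95,.25,31),np.linspace(.25,.05,16)[1:]])
y=.115*np.cos(th)/.75;z=-.115*np.sin(th)/.75
yr=np.round(y-y[0],4);zr=np.round(z-z[0],4)
r=[[0,round(a,4),round(b,4),0] for a,b in zip(np.diff(yr),np.diff(zr))]
for i in range(0,len(r),5): print(round(th[i+5],3),r[i:i+5])
```

```text
1.667 [[0, np.float64(0.0082), np.float64(-0.003), 0], [0, np.float64(0.0083), np.float64(-0.0025), 0], [0, np.float64(0.0084), np.float64(-0.002), 0], [0, np.float64(0.0086), np.float64(-0.0016), 0], [0, np.float64(0.0086), np.float64(-0.0011), 0]]
1.383 [[0, np.float64(0.0087), np.float64(-0.0006), 0], [0, np.float64(0.0086), np.float64(-0.0001), 0], [0, np.float64(0.0087), np.float64(0.0004), 0], [0, np.float64(0.0087), np.float64(0.0009), 0], [0, np.float64(0.0085), np.float64(0.0014), 0]]
1.1 [[0, np.float64(0.0085), np.float64(0.0019), 0], [0, np.float64(0.0084), np.float64(0.0023), 0], [0, np.float64(0.0082), np.float64(0.0028), 0], [0, np.float64(0.0081), np.float64(0.0033), 0], [0, np.float64(0.0078), np.float64(0.0037), 0]]
0.817 [[0, np.float64(0.0076), np.float64(0.0041), 0], [0, np.float64(0.0074), np.float64(0.0046), 0], [0, np.float64(0.0071), np.float64(0.005), 0], [0, np.float64(0.0068), np.float64(0.0054), 0], [0, np.float64(0.0065), np.float64(0.0058), 0]]
0.533 [[0, np.float64(0.0062), np.float64(0.0061), 0], [0, np.float64(0.0058), np.float64(0.0065), 0], [0, np.
[... 408 characters left out ...]
5), np.float64(0.002), 0], [0, np.float64(0.0005), np.float64(0.002), 0], [0, np.float64(0.0004), np.float64(0.002), 0], [0, np.float64(0.0004), np.float64(0.002), 0], [0, np.float64(0.0004), np.float64(0.002), 0]]
0.117 [[0, np.float64(0.0004), np.float64(0.002), 0], [0, np.float64(0.0003), np.float64(0.002), 0], [0, np.float64(0.0003), np.float64(0.002), 0], [0, np.float64(0.0003), np.float64(0.0021), 0], [0, np.float64(0.0003), np.float64(0.002), 0]]
0.05 [[0, np.float64(0.0002), np.float64(0.002), 0], [0, np.float64(0.0002), np.float64(0.0021), 0], [0, np.float64(0.0001), np.float64(0.002), 0], [0, np.float64(0.0002), np.float64(0.002), 0], [0, np.float64(0.0001), np.float64(0.0021), 0]]
```

Emit:
{"name": "apply_moves", "arguments": {"commands": [[0, 0.0082, -0.003, 0], [0, 0.0083, -0.0025, 0], [0, 0.0084, -0.002, 0], [0, 0.0086, -0.0016, 0], [0, 0.0086, -0.0011, 0]], "newtons": 15}}

```text
time_s: 19.65
tcp_pos: [0.6006, -0.1897, 0.1829]
ee_rot: [[-0.987, 0.162, 0.002], [0.162, 0.987, -0.0], [-0.002, 0.0, -1.0]]
contact_force: [0.5, -1.9, 2.9]
finger_gap: 0.103
```

Emit:
{"name": "apply_moves", "arguments": {"commands": [[0, 0.0087, -0.0006, 0], [0, 0.0086, -0.0001, 0], [0, 0.0087, 0.0004, 0], [0, 0.0087, 0.0009, 0], [0, 0.0085, 0.0014, 0]]}}

```text
time_s: 20.07
tcp_pos: [0.6058, -0.1576, 0.1809]
ee_rot: [[-0.987, 0.162, 0.001], [0.162, 0.987, 0.0], [-0.001, 0.0, -1.0]]
contact_force: [2.4, -0.8, 0.4]
finger_gap: 0.103
```

```bash
python3 d.py
```

```text
20.0667 [ 38.6 -46.7 180.9] F fix 2.503999765946182 -0.4123230376096508 0.40920260537137587 [-0.33770054 -0.50286268 -0.053752  ]
```

Forces are small, so I carry on.

Emit:
{"name": "apply_moves", "arguments": {"commands": [[0, 0.0085, 0.0019, 0], [0, 0.0084, 0.0023, 0], [0, 0.0082, 0.0028, 0], [0, 0.0081, 0.0033, 0], [0, 0.0078, 0.0037, 0]]}}

```text
time_s: 20.48
tcp_pos: [0.6104, -0.1275, 0.1701]
ee_rot: [[-0.987, 0.162, 0.0], [0.162, 0.987, 0.0], [-0.0, 0.0, -1.0]]
contact_force: [3.3, -1.8, -1.4]
finger_gap: 0.102
```

Emit:
{"name": "apply_moves", "arguments": {"commands": [[0, 0.0076, 0.0041, 0], [0, 0.0074, 0.0046, 0], [0, 0.0071, 0.005, 0], [0, 0.0068, 0.0054, 0], [0, 0.0065, 0.0058, 0]]}}

```text
time_s: 20.9
tcp_pos: [0.6143, -0.1014, 0.1512]
ee_rot: [[-0.987, 0.162, -0.0], [0.162, 0.987, 0.0], [0.0, 0.0, -1.0]]
contact_force: [4.2, -0.3, -0.0]
finger_gap: 0.101
```

```bash
python3 d.py
```

```text
20.9 [ 37.8  10.2 151.2] F fix 4.182579037972396 0.40405964127740696 -0.010880334167195388 [-0.29283474 -0.60024509 -0.01424316]
```

Emit:
{"name": "apply_moves", "arguments": {"commands": [[-0.0003, 0.0062, 0.0061, 0], [-0.0003, 0.0058, 0.0065, 0], [-0.0003, 0.0054, 0.0068, 0], [-0.0003, 0.0051, 0.007, 0], [-0.0003, 0.0046, 0.0074, 0]]}}

```text
time_s: 21.32
tcp_pos: [0.6177, -0.0814, 0.1254]
ee_rot: [[-0.987, 0.162, -0.003], [0.162, 0.987, 0.001], [0.003, 0.0, -1.0]]
contact_force: [0.7, 0.0, -0.6]
finger_gap: 0.103
```

```bash
python3 d.py
```

```text
21.3167 [ 37.8  30.4 125.4] F fix 0.6659162555306505 0.14871524736297603 -0.6104638362597854 [-0.15013365 -0.05499327 -0.07312333]
```

Emit:
{"name": "apply_moves", "arguments": {"commands": [[0, 0.0042, 0.0076, 0], [0, 0.0038, 0.0078, 0], [0, 0.0033, 0.008, 0], [0, 0.0028, 0.0075, 0], [0, 0.0022, 0.006, 0]]}}

```text
time_s: 21.73
tcp_pos: [0.6198, -0.07, 0.0976]
ee_rot: [[-0.987, 0.162, -0.002], [0.162, 0.987, -0.0], [0.002, -0.001, -1.0]]
contact_force: [-1.0, -2.4, -1.7]
finger_gap: 0.097
```

```bash
python3 d.py
```

```text
21.7333 [38.  42.  97.6] F fix -0.6026032901614767 -2.558328183282524 -1.6699965080083308 [-0.41910213  0.2724382  -0.01453802]
```

Emit:
{"name": "apply_moves", "arguments": {"commands": [[0, 0.0005, 0.0022, 0], [0, 0.0004, 0.002, 0], [0, 0.0003, 0.002, 0], [0, 0.0003, 0.002, 0], [0, 0.0002, 0.002, 0]]}}

```text
time_s: 22.15
tcp_pos: [0.6202, -0.0686, 0.0909]
ee_rot: [[-0.987, 0.163, -0.002], [0.163, 0.987, 0.001], [0.002, 0.0, -1.0]]
contact_force: [-3.8, 0.6, -1.8]
finger_gap: 0.1
```

Emit:
{"name": "apply_moves", "arguments": {"commands": [[0, 0.0003, 0.002, 0], [0, 0.0002, 0.002, 0], [0, 0.0002, 0.002, 0], [0, 0.0002, 0.002, 0], [0, 0.0002, 0.002, 0]]}}

```text
time_s: 22.57
tcp_pos: [0.6205, -0.0675, 0.0832]
ee_rot: [[-0.987, 0.162, -0.001], [0.162, 0.987, 0.001], [0.001, 0.001, -1.0]]
contact_force: [-4.3, 0.6, -0.7]
finger_gap: 0.101
```

```bash
python3 d.py
```

```text
22.5667 [38.3 44.6 83.2] F fix -4.350008046305376 -0.14055712357713063 -0.6979534300524863 [ 0.10110388  0.76557987 -0.05016551]
```

Emit:
{"name": "apply_moves", "arguments": {"commands": [[0.0003, 0.0002, 0.0016, 0], [0.0003, 0.0001, 0.0016, 0], [0.0003, 0.0001, 0.0016, 0], [0, 0.0001, 0.0016, 0], [0, 0.0001, 0.0016, 0]]}}

```text
time_s: 22.98
tcp_pos: [0.6208, -0.067, 0.0775]
ee_rot: [[-0.987, 0.162, 0.001], [0.162, 0.987, 0.001], [-0.0, 0.001, -1.0]]
contact_force: [-3.7, 2.4, -1.0]
finger_gap: 0.101
```

```bash
python3 d.py
```

```text
22.9833 [38.5 45.1 77.5] F fix -4.055787726454108 1.7162309479757905 -1.0431902381799605 [ 0.28581602  0.61547755 -0.05943392]
```

Emit:
{"name": "apply_moves", "arguments": {"commands": [[0.0004, 0.0002, 0.001, 0], [0.0004, 0.0001, 0.001, 0], [0.0004, 0.0001, 0.001, 0], [0, 0.0001, 0.001, 0], [0, 0, 0.001, 0]]}}

```text
time_s: 23.4
tcp_pos: [0.6207, -0.0668, 0.074]
ee_rot: [[-0.987, 0.163, 0.002], [0.163, 0.987, 0.0], [-0.002, 0.0, -1.0]]
contact_force: [0.1, 2.5, -1.0]
finger_gap: 0.098
```

```bash
python3 d.py
```

```text
23.4 [38.4 45.3 74. ] F fix -0.3564772198404194 2.506296100091146 -0.9753811711758464 [ 0.36414292  0.09500559 -0.00956358]
```

Emit:
{"name": "apply_moves", "arguments": {"commands": [[0, 0.0003, 0.0008, 0], [0, 0.0002, 0.0008, 0], [0, 0.0001, 0.0008, 0], [0, 0, 0.0008, 0]]}}

```text
time_s: 23.73
tcp_pos: [0.6207, -0.0668, 0.0716]
ee_rot: [[-0.987, 0.162, 0.002], [0.162, 0.987, -0.001], [-0.002, -0.0, -1.0]]
contact_force: [-0.1, 0.7, -0.3]
finger_gap: 0.103
```

```bash
python3 d.py
```

```text
23.7333 [38.4 45.4 71.6] F fix -0.21163249955004432 0.6755840846892185 -0.34690568391290766 [ 0.07318054 -0.03255482  0.00403816]
```

Emit:
{"name": "apply_moves", "arguments": {"commands": [[0, 0, 0.0006, 0], [0, 0, 0.0006, 0], [0, 0, 0.0006, 0]]}}

```text
time_s: 23.98
tcp_pos: [0.6206, -0.0667, 0.0703]
ee_rot: [[-0.987, 0.162, 0.002], [0.162, 0.987, -0.001], [-0.002, -0.0, -1.0]]
contact_force: [1.9, 1.0, -0.6]
finger_gap: 0.099
```

```bash
python3 d.py
```

```text
23.9833 [38.3 45.4 70.3] F fix 1.6786261823939899 1.2662210847907633 -0.6224803593376416 [-0.01266571 -0.29457623 -0.03084442]
```

Emit:
{"name": "apply_moves", "arguments": {"commands": [[0, 0, 0.0006, 0], [0, 0, 0.0006, 0], [0, 0, 0.0006, 0]]}}

```text
time_s: 24.23
tcp_pos: [0.6206, -0.0668, 0.0694]
ee_rot: [[-0.987, 0.162, 0.002], [0.162, 0.987, -0.001], [-0.002, -0.0, -1.0]]
contact_force: [1.1, 0.8, 4.6]
finger_gap: 0.1
```

Contact. The pad now carries about 11 N. A touch more, then hold.

Emit:
{"name": "apply_moves", "arguments": {"commands": [[0, 0, 0.0003, 0], [0, 0, 0, 0], [0, 0, 0, 0]]}}

```text
time_s: 24.48
tcp_pos: [0.6206, -0.0667, 0.0693]
ee_rot: [[-0.987, 0.162, 0.002], [0.162, 0.987, -0.001], [-0.002, -0.0, -1.0]]
contact_force: [1.4, -0.3, 4.8]
finger_gap: 0.1
```

Emit:
{"name": "apply_moves", "arguments": {"commands": [[0, 0, 0.0005, 0], [0, 0, 0, 0], [0, 0, 0, 0], [0, 0, 0, 0], [0, 0, 0, 0]]}}

```text
time_s: 24.9
tcp_pos: [0.6206, -0.0667, 0.0692]
ee_rot: [[-0.987, 0.162, 0.002], [0.162, 0.987, -0.001], [-0.002, -0.0, -1.0]]
contact_force: [1.1, -0.6, 7.4]
finger_gap: 0.103
```

About 7 N at the handle gives roughly 15 N at the pad, which is bedded. I relieve the force, release slightly and rise clear.

Emit:
{"name": "apply_moves", "arguments": {"commands": [[0, 0, -0.0005, 0], [0, 0, -0.0004, 0], [0, 0, 0, 0]]}}

```text
time_s: 25.15
tcp_pos: [0.6206, -0.0667, 0.0693]
ee_rot: [[-0.987, 0.162, 0.002], [0.162, 0.987, -0.001], [-0.002, -0.0, -1.0]]
contact_force: [2.1, -0.2, 5.5]
finger_gap: 0.1
```

Emit:
{"name": "apply_moves", "arguments": {"commands": [[0, 0, 0, 0], [0, 0, 0, 0], [0, 0, 0, 0], [0, 0, 0, 0]], "gripper": 30}}

```text
time_s: 25.48
tcp_pos: [0.6184, -0.0661, 0.0677]
ee_rot: [[-0.987, 0.162, -0.003], [0.162, 0.987, 0.001], [0.003, 0.0, -1.0]]
contact_force: [-0.1, -0.5, 0.5]
finger_gap: 0.293
```

```bash
python3 d.py
```

```text
25.4833 [36.  45.6 67.7] F fix -0.038089691911321305 -0.5058955256706122 0.5392885128961796 [ 0.02288018 -0.01061078  0.05032099]
```

Released with the force gone. Rising straight up, then away towards +y for a clear view.

Emit:
{"name": "apply_moves", "arguments": {"commands": [[0, 0, -0.005, 0], [0, 0, -0.01, 0], [0, 0, -0.03, 0], [0, 0, -0.05, 0], [0, 0, -0.05, 0]]}}

```text
time_s: 25.9
tcp_pos: [0.6187, -0.0662, 0.1781]
ee_rot: [[-0.987, 0.162, -0.003], [0.162, 0.987, 0.001], [0.003, 0.0, -1.0]]
contact_force: [1.3, -1.2, 0.3]
finger_gap: 0.299
```

Emit:
{"name": "apply_moves", "arguments": {"commands": [[0, 0.03, -0.03, 0], [0, 0.055, 0, 0], [0, 0.055, 0, 0], [0, 0.055, 0, 0], [0, 0.055, 0, 0]]}}

```text
time_s: 26.32
tcp_pos: [0.6503, 0.1202, 0.2013]
ee_rot: [[-0.987, 0.163, 0.001], [0.163, 0.987, 0.0], [-0.001, 0.0, -1.0]]
contact_force: [0.9, -0.8, 0.1]
finger_gap: 0.304
```

Emit:
{"name": "apply_moves", "arguments": {"commands": [[0.02, 0.05, 0, 0], [0.03, 0.04, 0, 0], [0.03, 0.03, 0, 0], [0, 0, 0, 0], [0, 0, 0, 0]]}}

```text
time_s: 26.73
tcp_pos: [0.6048, 0.2186, 0.2009]
ee_rot: [[-0.987, 0.159, 0.001], [0.159, 0.987, -0.0], [-0.001, 0.0, -1.0]]
contact_force: [-0.3, -0.2, 0.0]
finger_gap: 0.301
```

```bash
python3 d.py; python3 e.py
python3 - <<'E'
from plan import *
t=grab_frame("top");f=grab_frame("side")
a=cv2.resize(t["image"][140:280,220:400],None,fx=2.2,fy=2.2,interpolation=cv2.INTER_CUBIC)
b=cv2.resize(f["image"][140:280,180:360],None,fx=2.2,fy=2.2,interpolation=cv2.INTER_CUBIC)
cv2.imwrite("pics/f8.png",np.hstack([a,b]))
E
```

```text
26.7333 [-24.2 324.3 200.9] F fix -0.21672457143085125 -0.277414935432987 0.0396621238943611 [0.028714   0.05585215 0.01179236]
clamp_handle 0.97 0.95 [ 0.6 -0.1  0.1] [37.6 47.9 84.4] 0.6559818901219339
clamp_hinge 0.95 0.59 [ 0.6 -0.2  0.1] [  7.3 -69.   91. ] 2.9348644894926688
tube 0.89 ((-3.7614822387695312, 0.3885374069213867), (31.369626998901367, 161.5465545654297), 89.54148864746094)
```

View pics/f8.png

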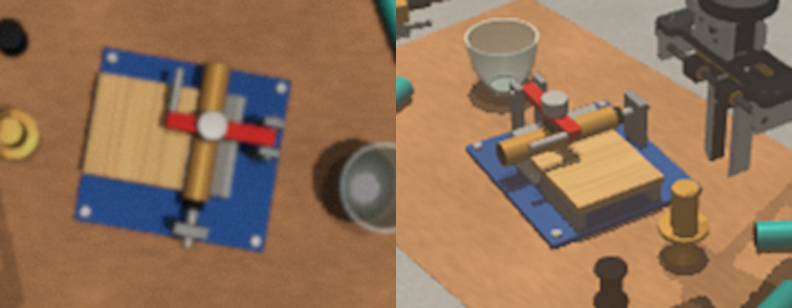

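The final view shows the tube in the vee against the disc, with the arm level on it (handle at z 84 against a nominal 85). The bystanders are untouched and the gripper is clear.

```bash
python3 -c "
from station import finish_job
print(finish_job())"
```

```text
the job is handed in; nothing more can be done
None
```

The tube is bedded in the vee against the rubber stop, and the hold-down arm rests level on it. I handed the job in at about 27 s of the 72 s allowed.

- **Rolling:** I rolled the tube off the deck with two open fingers behind it, without lifting, and it centred itself in the vee.
- **Stop:** I slid it along until it touched the stop. The final push was about 10 N at the finger. Taking off 2–4 N of sliding friction, that is roughly 6–8 N on the rubber. The stop force itself is worked out, not measured directly.
- **Hold-down arm:** I swung it over by the handle, lowered it at about 5 mm/s, and pressed with about 7 N. That is roughly 15 N at the pad. Then I eased off, let go and backed clear.

**Last checks:**
- The tube lies at y≈0 and is parallel to the vee. The images put its centre at x≈-4 mm. The touch put it nearer -6 mm, which agrees within camera error.
- The handle stands at z 84 mm, against 85 mm for a level arm.
- The shade, lamp cup and finial look undisturbed.
- One reading disagreed: the final hinge measurement was about 6–7 mm off in x and z. I put this down to the image detection, because the handle position agreed.
- During the swing there were brief sideways forces of up to about 4 N on the handle, which I relieved on the way.

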